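Slide a heater tile along the rail into its test nest and clamp it

ROBOT

A 6-joint arm with a two-finger parallel gripper is mounted at the origin on a cart in front of the work surface, level with it; the furniture and walls round the work are solid. World frame = base frame: x ahead of the robot, y to its left, z up, the work surface at z = 0. Lengths are in mm, angles in rad, forces in N, time in s.
With the tool pointing down it reaches from about 375 to 975 mm from the base axis. Payload 3.8 kg.
Tool frame: the origin (TCP) lies at the very end of the fingers, on their centre line; the grasp point (between the pads) lies 19 mm behind it; z points along the fingers, y is the line along which they close (so a half turn about z gives the same grasp; the last joint's range is limited). The gripper opens to 85 mm and grips with 20 to 120 N. Pads are 22 mm wide; open, the fingers measure 114 mm over their backs; the gripper's body (76 mm by 85 mm) begins 54 mm behind the grasp point. The pads swing forward as they close: fully open they stand 13 mm farther back than shut.
Start: joints at [1.288, 0.264, 1.604, -0, 1.274, -0.037], TCP at [164.247, 654.707, 231.28] pointing down, gripper open.
Joint ranges: [-2.63, 2.63], [-0.94, 2.18], [0.31, 2.57], [-1.31, 4.45], [0, 2.66], [-2.55, 2.55]. Speed limits (rad/s): [2.57, 2.57, 3.14, 3.14, 3.14, 3.14].

INTERFACE

Orientations are given as a rotation vector (axis times angle).
In Python, from workcell import robot, cams gives the robot as it stands. The module is installed in compiled form; this text tells all that it offers.
- The arm moves only by the shell command python3 -m handwheel 'ROWS' [FORCE]. ROWS is JSON, a list of rows, each a list of 3 entries, a list of its own where there are three numbers: the closure, from -1 (fully open) to 1 (shut), so that 0 is half open, then the shift along the tool's x, y, z in m, then the turn about the tool's z in rad. A call has 1 to 8 rows; each row is the pose to reach, as a shift and turn from the pose commanded when the call began, along the tool's axes at that moment; what a row does not reach only later rows make up. A row lasts 1/12 s, in which the tool goes at most 41.7 mm and 7.16 degrees, less where a joint would pass 70% of its speed; a pose out of reach is approached as far as the arm can. A call with a gripper value outside its range is refused whole. The fingers move at their own pace and stop on an object; FORCE is the grip in N (left out, the last holds). Time passes only in rows, so rows that repeat a pose let the fingers close. It gives the time, the measured TCP pose, the force, the opening and the grip force at its end, in the units of the state.
- robot.sense(): the state, without advancing time (a new reading comes with each control period).
- cams.capture(name): name is "side" or "top" or "wrist"; returns a dict with "img" (400x640x3 uint8, red, green, blue), "z_map" (400x640 float32, mm along the optical axis (not along the pixel's ray), 0 where there is no reading), "camera_matrix" (3x3 intrinsics, pixels), "dist_coeffs" ([k1, k2, p1, p2, k3] as OpenCV has them; the pictures are not rectified), "T" (4x4, takes a point from camera to world coordinates). Camera axes: x right, y down, z forward; pixel columns grow to the right and rows downward; lengths in mm; the calibration is good to about 2 mm. A picture is of the moment at which its call begins.
- robot.hand_in(): hands the job in; it is judged then, once.
The state is a dict: "t": time; "q": joint angles; "qvel": joint speeds; "tau": joint torques, N m; "eef_pos": TCP position; "eef_rot": TCP orientation; "force": force on the tool from outside, world axes, zero at the start; "moment": the same for the moment, N m; "width": opening from 0.0 (shut) to 1.0 (fully open); "gripper_force": force on a finger pad.
Only numpy, scipy, OpenCV 4.12 (cv2) and the standard library are available. Lean on these libraries where they do the work, as an engineer would, in place of code of your own. Each camera call takes 0.05 s, during which the arm holds its last target. There are 200 camera calls.

TASK

Load the white ceramic heater tile into the test nest by pushing only, without lifting anything: push it flat against the long metal rail, slide it along the rail into the corner pocket until it stands against the black contact block, then swing the red clamp arm round until its nose bears on the tile and shuts it in. Leave the other things on the bench where they are.

Things in the scene. Friction and masses are not known exactly. Their poses are not given: they have to be found in the camera images.
- nest: Test nest, fixed: dark steel base plate 112 x 270 mm, its top 10 mm above the bench. Origin on the bench under it; the plate spans x -50 to +62 and y -130 to +140 mm from there. An steel rail runs along the +x side; a black contact block closes the +y end; a short keeper strip beside the rail makes a corner pocket. Points on it below are given in its frame.
- rail_face (a point): Foot of the rail's working face: nest x +50, y 0, z +10 mm. The face looks to nest -x and runs along nest y from -130 to +115 mm, 9 mm high above the plate; the rail is 12 mm thick.
- block_face (a point): Foot of the contact block's working face: nest x +31, y +115, z +10 mm. It looks to nest -y; the block spans x 0 to +62 mm, is 20 mm thick and 18 mm high above the plate.
- keeper_mouth (a point): Foot of the keeper strip's corner at the pocket's mouth: nest x +8, y +85, z +10 mm. The strip runs from here to the block, x -2 to +8 mm, 9 mm high, parallel to the rail and 42 mm from it (the tile is 40 mm); a lead-in slants back from it to y +76 mm.
- tile: White ceramic heater tile with a dark printed track, 40 (x) x 50 (y) x 8 mm, about 45 g, loose on the plate; origin at the centre of its underside. Loaded, its long sides lie along the rail, its axes parallel to the nest's, its +y end (gold pads) against the block; its other end then stands at nest y +65 mm, 20 mm outside the keeper. It is light: fingers that rise while still pressing on it drag it up.
- pocket (a point): Where the tile's origin belongs when it is fully home in the corner pocket: nest x +30, y +90, z +10 mm (on the plate's top).
- clamp_pivot (a point): Vertical pivot axis of the clamp arm at the height of the plate's top: nest x -25, y +50, z +10 mm. The arm is a red bar 12 mm wide, reaching 65 mm from the pivot, underside 11 mm and top 21 mm above the bench.
- clamp (a joint): Angle of the clamp arm, rad. At 0 (open) it points 125 degrees clockwise (from above) from nest +x; the value grows as it swings counter-clockwise. At about 2.18 it points along nest +x, at the rail, its nose on the end face of a tile that is home; with no tile it goes on to a stop at 2.26. The pivot is stiff (0.06 N m): the arm stays where it is left.
- clamp_nose (a point): Centre of the brass nose at the arm's tip, 10 mm across: 60 mm out along the arm and 10 mm to its left, the side that leads as it closes.
- vial_2: Bystander: glass vial with a black cap, 27 mm across, 58 mm tall; origin under its centre
- crucible_small: Bystander: small cream crucible, 38 mm across, 34 mm tall; origin under its centre
- boat_1: Bystander: white ceramic combustion boat, 21 x 99 x 12 mm, long along its y; origin under its centre
- thermocouple: Bystander: thin sheathed probe with a yellow plug, 26 x 227 x 10 mm, long along its y; origin under its centre
- crucible_lid: Bystander: round white porcelain lid with a knob, 68 mm across, 24 mm high; origin under its centre
- multimeter: Bystander: hand multimeter in an orange holster, 154 x 77 x 45 mm, long along its x; origin under its centre
- brass_weight: Bystander: brass weight with a knob, 30 mm across, 50 mm tall; origin under its centre

How it is judged (in metres and radians):
On the way, in this order (a step that is already met when the one before it is completed fails the run):
1. the tile lies flat against the rail (within 3 mm and 4 degrees), still well short of the pocket (by at least 50 mm), the clamp open (x of tile in the frame of nest above 0.027 m and angle between the x axis of tile and the x axis of nest, either way round below 0.07 rad and y of tile in the frame of nest below 0.04 m and value of joint clamp below 1.2 rad), for 0.2 s.
2. the tile has been slid along the rail into the pocket, within 6 mm of home, the clamp still open (horizontal distance between tile and pocket below 0.006 m and value of joint clamp below 1.4 rad), for 0.1 s.
At the end, for the whole second after the job is handed in: The tile lies flat in the corner pocket, within 3 mm of the rail and 2.5 mm of the contact block, in line with the rail to 4 degrees and at rest, and the clamp arm is swung shut behind it (joint above 2.11 rad) (x of tile in the frame of nest above 0.027 m and y of tile in the frame of nest above 0.0875 m and angle between the x axis of tile and the x axis of nest, either way round below 0.07 rad and height (world z) of tile between 0.008 and 0.012 m and value of joint clamp above 2.11 rad and linear speed of tile below 0.01 m/s); the robot touches nothing.
It fails at once if the tile is lifted (10 mm) or tipped up instead of being pushed (height (world z) of tile above 0.02 m or angle between tile's own z axis and vertical above 0.35 rad).
It fails at once if one of the bystanders on the bench is moved by more than 15 mm (distance of any of vial_2, crucible_small, boat_1, thermocouple, crucible_lid, multimeter, brass_weight from where it was at the start of the episode above 0.015 m).
It also fails if it takes over 64 s, if anything falls off the work surface, if the arm or the gripper's body presses on something with over 40 N, if the wrist force passes 120 N, or if a joint passes its speed limit or range.

## Working session

There is one attempt and no reset: what is moved stays moved. The work goes in short steps, Python scripts to look and compute and a shell command to move; the robot and the scene stay as the last step left them, time stands still between calls to the robot, and variables do not carry over. Pictures are saved under pics/ and viewed, at most 10 in all, crops included, and the job is handed in when it is done.

```bash
mkdir -p pics; python3 - <<'E'
from workcell import robot,cams
import cv2,numpy as np
for n in("top","side"):
    c=cams.capture(n); np.savez(f"{n}0.npz",**c); cv2.imwrite(f"pics/{n}0.png",c["img"][:,:,::-1]); print(n,c["camera_matrix"].round(1).tolist(),c["dist_coeffs"],c["T"].round(3).tolist())
s=robot.sense();print(s)
E
```

```text
top [[373.2, 0.0, 310.2], [0.0, 373.2, 194.8], [0.0, 0.0, 1.0]] [-0.05846004  0.          0.          0.          0.        ] [[0.02, -0.984, 0.179, 378.077], [-1.0, -0.024, -0.018, 37.096], [0.022, -0.178, -0.984, 1098.397], [0.0, 0.0, 0.0, 1.0]]
side [[387.4, 0.0, 319.9], [0.0, 387.4, 205.7], [0.0, 0.0, 1.0]] [-0.072045  0.        0.        0.        0.      ] [[-0.944, -0.177, 0.277, 160.161], [-0.329, 0.533, -0.78, 1084.469], [-0.01, -0.828, -0.561, 827.896], [0.0, 0.0, 0.0, 1.0]]
{'t': 0.1, 'q': array([ 1.28811040e+00,  2.64723529e-01,  1.60526208e+00,  1.69951989e-06,
        1.27372708e+00, -3.69115970e-02]), 'qvel': array([-2.43207568e-04, -2.37932100e-03, -4.69191390e-03,  4.57123791e-04,
       -1.65140869e-03,  1.58814106e-05]), 'tau': array([ 2.36224651e-04, -5.16699743e+01, -3.68595994e+01, -1.11350876e-04,
        6.11700467e-03,  1.84974186e-05]), 'eef_pos': array([164.05102387, 654.05817717, 230.04243306]), 'eef_rot': array([-0.3850495 , -3.1175633 ,  0.00328695]), 'force': array([-0.03294826, -1.21348838, -0.18372565]), 'moment': array([ 0.04470872, -0.01897637,  0.00907466]), 'gripper_force': 0.0, 'width': 0.9970993665771434}
```

View pics/top0.png

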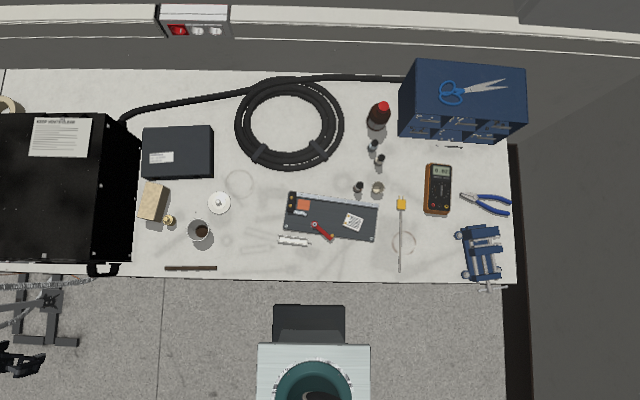

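View pics/side0.png

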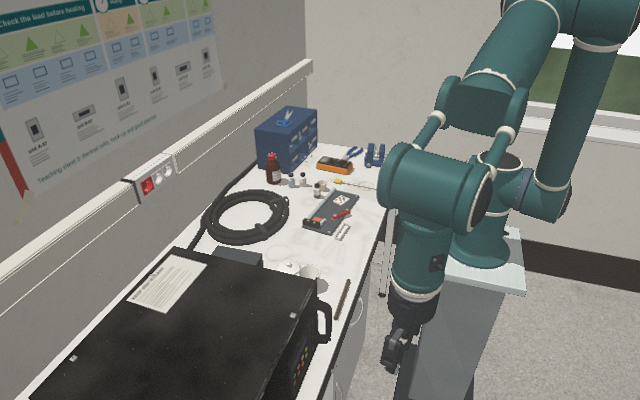

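The top view shows the nest at about (285–378, 190–240), with the block at its left end and the rail on the far side. The tile is at (352,222), the red clamp runs (313,224)→(332,238), the boat is at (294,240) and the thermocouple at (401,235). The side view agrees. I'll enlarge the nest area and measure it.

```bash
cat > h.py <<'E'
import numpy as np,cv2
def ray(c,px,z):
    p=cv2.undistortPoints(np.array(px,float).reshape(-1,1,2),c["camera_matrix"],c["dist_coeffs"])[:,0]
    d=np.c_[p,np.ones(len(p))]@c["T"][:3,:3].T; o=c["T"][:3,3]
    return (o+d*((z-o[2])/d[:,2])[:,None])[:,:2]
E
python3 - <<'E'
import numpy as np,cv2
from h import *
c=dict(np.load("top0.npz"));im=c["img"]
cv2.imwrite("pics/topz.png",cv2.resize(im[175:255,265:415],None,fx=5.3,fy=5.3,interpolation=cv2.INTER_CUBIC)[:,:,::-1])
i=im.astype(int);sub=np.zeros(im.shape[:2],np.uint8);sub[185:250,280:385]=255
hsv=cv2.cvtColor(im,cv2.COLOR_RGB2HSV)
print("corners dark plate approx")
m=((hsv[...,2]<120)).astype(np.uint8)*255&sub
m=cv2.morphologyEx(m,cv2.MORPH_CLOSE,np.ones((9,9)))
k=max(cv2.findContours(m,0,1)[0],key=cv2.contourArea);r=cv2.minAreaRect(k);b=cv2.boxPoints(r);print(r,b.tolist(),ray(c,b,10).round(1).tolist())
m=((hsv[...,2]>170)&(hsv[...,1]<40)).astype(np.uint8)*255&sub
for k in cv2.findContours(m,0,1)[0]:
    a=cv2.contourArea(k)
    if 60<a<1000: r=cv2.minAreaRect(k);b=cv2.boxPoints(r);print("white",r,ray(c,b,18).round(1).tolist(),ray(c,[r[0]],18))
E
```

```text
corners dark plate approx
((330.2715148925781, 211.79864501953125), (93.18013763427734, 56.554962158203125), 2.726310968399048) [[282.38916015625, 237.82806396484375], [285.0792236328125, 181.33709716796875], [378.15386962890625, 185.76922607421875], [375.46380615234375, 242.26019287109375]] [[446.9, 94.8], [614.7, 92.4], [608.3, -186.4], [439.8, -176.6]]
```

View pics/topz.png

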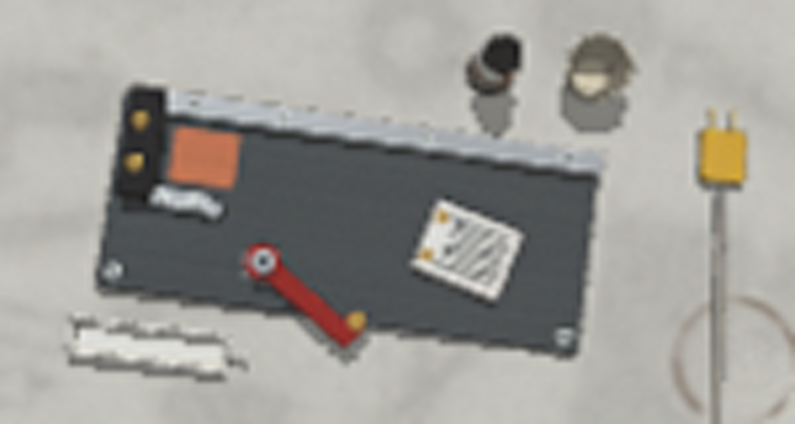

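The zoom (5.3x, offset 265,175) shows:
- Plate corners: (97,290) and (578,355).
- Rail's far edge: (165,90)–(605,155).
- Tile corners: (440,198), (525,238), (497,301), (412,265).
- Pivot: (262,261).

The vial and the crucible stand just beyond the rail.

```bash
python3 - <<'E'
import numpy as np
from h import *
c=dict(np.load("top0.npz"))
f=lambda L,z: ray(c,[(265+u/5.3-.4,175+v/5.3-.4) for u,v in L],z)
P=f([(97,290),(578,355)],10);R=f([(605,155),(165,90)],19);T=f([(440,198),(525,238),(497,301),(412,265)],18);V=f([(262,261)],22)
print(P,R,T,T.mean(0),V)
a1=np.arctan2(*(P[0]-P[1])[::-1])-np.pi/2;a2=np.arctan2(*(R[1]-R[0])[::-1])-np.pi/2
print(a1,a2);a=(a1+a2)/2
M=np.array([[np.cos(a),-np.sin(a)],[np.sin(a),np.cos(a)]])
O=[P[0]-M@[-50,140],P[1]-M@[-50,-130],R[0]-M@[62,-130],V[0]-M@[-25,50]];print(np.round(O,1))
O=np.mean(O,0);print(O,"tile in nest",((T-O)@M).round(1).tolist(),((T-O)@M).mean(0))
from workcell import robot
from scipy.spatial.transform import Rotation as Ro
print(Ro.from_rotvec(robot.sense()["eef_rot"]).as_matrix().round(3))
E
```

```text
[[ 471.67455413   94.09616674]
 [ 441.65010394 -171.29379368]] [[ 552.02596272 -185.63975939]
 [ 582.74423005   59.58507364]] [[ 525.98552165  -93.76986914]
 [ 504.81943743 -140.86827899]
 [ 469.77908701 -125.30451864]
 [ 488.5506487   -78.46851792]] [ 497.2836737  -109.60279617] [[488.51104699   4.04588899]]
-0.11265433376803946 -0.12461662624837433
[[504.8 -50.8]
 [506.7 -48.1]
 [505.8 -49.2]
 [507.4 -48.6]]
[506.17596547 -49.18500964] tile in nest [[24.9, -41.9], [9.5, -91.2], [-27.1, -79.9], [-14.0, -31.2]] [ -1.67889693 -61.04558205]
[[-0.97   0.243 -0.001]
 [ 0.243  0.97  -0.002]
 [ 0.    -0.002 -1.   ]]
```

```bash
python3 -m handwheel '[[1,[-0.249,-0.271,0],0],[1,[-0.249,-0.271,0],0],[1,[-0.249,-0.271,0],0],[1,[-0.249,-0.271,0],0],[1,[-0.249,-0.271,0],0],[1,[-0.249,-0.271,0],0],[1,[-0.249,-0.271,0],0],[1,[-0.249,-0.271,0],0]]' 40
python3 -m handwheel '[[1,[0,0,0],0],[1,[0,0,0],0]]'
```

```text
t: 0.77
eef_pos: [323.4, 359.7, 230.8]
eef_rot: [-0.384, -3.118, 0.001]
force: [1.0, 0.6, 0.4]
width: 0.003
gripper_force: 0.0
t: 0.93
eef_pos: [324.1, 359.9, 231.0]
eef_rot: [-0.392, -3.117, 0.0]
force: [-0.1, 0.5, -0.2]
width: -0.005
gripper_force: 0.0
```

```bash
python3 -m handwheel '[[1,[-0.225,-0.421,0],0],[1,[-0.225,-0.421,0],0],[1,[-0.225,-0.421,0],0],[1,[-0.225,-0.421,0],0],[1,[-0.225,-0.421,0],0],[1,[-0.225,-0.421,0],0],[1,[-0.225,-0.421,0],0]]'
python3 -m handwheel '[[1,[-0.068,-0.126,0],-0.128],[1,[-0.068,-0.126,0],-0.128],[1,[-0.068,-0.126,0],-0.128],[1,[-0.068,-0.126,0],-0.128],[1,[-0.068,-0.126,0],-0.128],[1,[-0.068,-0.126,0],-0.128],[1,[-0.068,-0.126,0],-0.128]]'
python3 - <<'E'
from workcell import robot,cams
import cv2,numpy as np
from scipy.spatial.transform import Rotation as Ro
c=cams.capture("wrist"); np.savez("w1.npz",**c); cv2.imwrite("pics/w1.png",c["img"][:,:,::-1]);print(c["T"].round(3),c["camera_matrix"])
print(Ro.from_rotvec(robot.sense()["eef_rot"]).as_matrix().round(3))
E
```

```text
t: 1.52
eef_pos: [394.2, 78.5, 231.5]
eef_rot: [0.381, 3.118, 0.001]
force: [0.8, -0.0, 0.1]
width: 0.002
gripper_force: 0.0
t: 2.1
eef_pos: [429.4, -58.7, 230.9]
eef_rot: [-0.184, -3.135, -0.002]
force: [0.3, 0.2, -1.2]
width: -0.001
gripper_force: 0.0
[[ 1.17000e-01  9.40000e-01  3.21000e-01  3.46320e+02]
 [ 9.93000e-01 -1.11000e-01 -3.70000e-02 -4.97340e+01]
 [ 1.00000e-03  3.23000e-01 -9.46000e-01  3.73534e+02]
 [ 0.00000e+00  0.00000e+00  0.00000e+00  1.00000e+00]] [[338.89100797   0.         316.65405491]
 [  0.         338.89100797 201.099146  ]
 [  0.           0.           1.        ]]
[[-0.993  0.116 -0.001]
 [ 0.116  0.993  0.001]
 [ 0.001  0.001 -1.   ]]
```

View pics/w1.png

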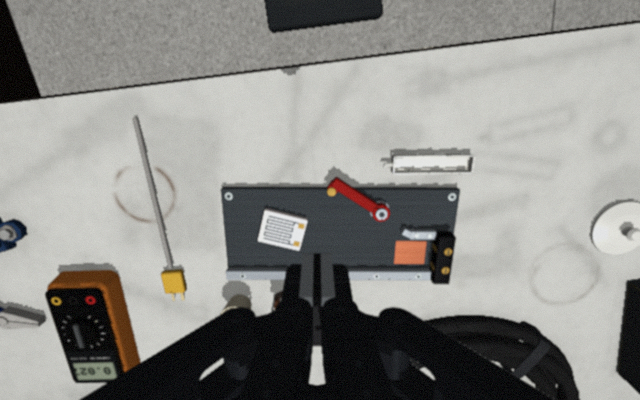

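The wrist view shows:
- Plate: (223,186)–(459,186) along its near edge.
- Rail: (228,275)–(430,272) along its lower edge.
- Tile: about (283,229).
- Pivot: (381,213), with the nose at (331,190).
- Boat: (390–471, 152–172).

I'll get exact values from these.

```bash
python3 - <<'E'
import numpy as np
from h import *
c=dict(np.load("w1.npz"));im=c["img"];hsv=cv2.cvtColor(im,cv2.COLOR_RGB2HSV)
def blob(m,x0,y0,x1,y1,z,n):
    s=np.zeros(m.shape,np.uint8);s[y0:y1,x0:x1]=255;m=m.astype(np.uint8)*255&s;m=cv2.morphologyEx(m,cv2.MORPH_CLOSE,np.ones((5,5)))
    k=max(cv2.findContours(m,0,1)[0],key=cv2.contourArea);b=cv2.boxPoints(cv2.minAreaRect(k));w=ray(c,b,z);print(n,b.round(1).tolist(),w.round(1).tolist(),w.mean(0));return w
wh=(hsv[...,2]>170)&(hsv[...,1]<70)
T=blob(((hsv[...,2]>150)),240,195,320,262,18,"tile")
P=ray(c,[(459,186.5),(223,185.5)],10);a=np.arctan2(*(P[0]-P[1])[::-1])-np.pi/2
V=ray(c,[(381,213)],22)[0];R=ray(c,[(228,271)],19)
print(P,a,V,R,np.linalg.norm(P[0]-P[1]))
M=np.array([[np.cos(a),-np.sin(a)],[np.sin(a),np.cos(a)]])
O=np.array([P[0]-M@[-50,140],P[1]-M@[-50,-130],V-M@[-25,50]]);print(O.round(1))
O=O.mean(0);print(O,a);N=lambda w:((w-O)@M).round(1).tolist()
print("tile",N(T),N(T.mean(0)));print("nose",N(ray(c,[(331,190)],19)));print("boat",N(ray(c,[(392,171),(471,171),(392,158)],6)))
print("rail inner",N(ray(c,[(240,265),(420,263)],19)),"tcp",N(np.array([430.,-59])))
E
```

```text
tile [[256.70001220703125, 240.8000030517578], [264.3999938964844, 209.10000610351562], [307.6000061035156, 219.60000610351562], [299.8999938964844, 251.3000030517578]] [[506.7, -137.9], [469.4, -122.6], [487.6, -76.3], [526.0, -90.2]] [ 497.43882626 -106.72552147]
[[ 471.14673551   96.06635343]
 [ 439.04068768 -165.34697973]] -0.12220518002050884 [487.74576084   5.92603412] [[ 541.26795295 -178.30028563]] 263.377540921552
[[503.7 -49. ]
 [504.5 -42.4]
 [506.5 -46.7]]
[504.89562975 -46.04826027] -0.12220518002050884
tile [[13.0, -90.9], [-25.9, -80.3], [-13.5, -32.1], [26.3, -41.2]] [-0.0, -61.1]
nose [[-48.9, -6.3]]
boat [[-67.3, 61.7], [-67.6, 149.5], [-81.9, 60.6]]
rail inner [[44.1, -112.0], [40.6, 100.2]] tcp [-72.8, -22.0]
```

```bash
python3 -m handwheel '[[1,[-0.0236,-0.0405,0.04],0],[1,[-0.0236,-0.0405,0.08],0],[1,[-0.0236,-0.0405,0.12],0],[1,[-0.0236,-0.0405,0.16],0],[1,[-0.0236,-0.0405,0.190],0],[1,[-0.0236,-0.0405,0.190],0],[1,[-0.0236,-0.0405,0.190],0],[1,[-0.0236,-0.0405,0.190],0]]'
python3 -m handwheel '[[1,[0,0,0.013],0],[1,[0,0,0.026],0],[1,[0,0,0.026],0],[1,[0,0,0.026],0]]'
python3 - <<'E'
from workcell import cams
import cv2
c=cams.capture("wrist");cv2.imwrite("pics/w2.png",c["img"][:,:,::-1])
E
```

```text
t: 2.82
eef_pos: [449.5, -102.3, 43.1]
eef_rot: [0.182, 3.134, -0.001]
force: [0.2, -0.4, 0.9]
width: -0.001
gripper_force: 0.0
t: 3.15
eef_pos: [450.0, -103.1, 17.8]
eef_rot: [0.184, 3.132, -0.001]
force: [0.2, -0.1, 0.1]
width: 0.004
gripper_force: 0.0
```

View pics/w2.png

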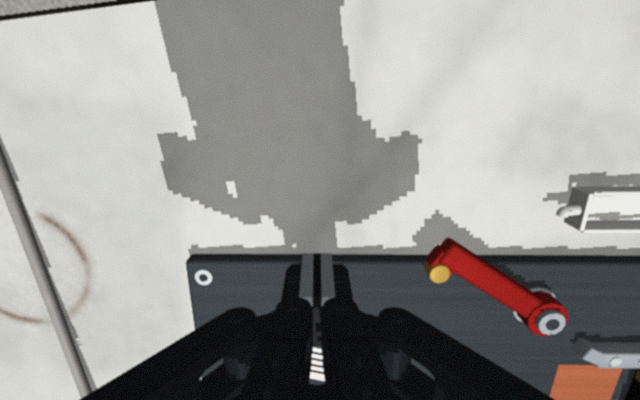

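The view shows the fingertips over the near edge of the plate at (318,262). The tile is beyond them, hidden by the gripper, and the clamp is clear at right. I'll lower a little and push.

```bash
python3 -m handwheel '[[1,[0,0,0.004],0],[1,[0,0,0.004],0],[1,[-0.006,0,0.004],0],[1,[-0.012,0,0.004],0],[1,[-0.018,0,0.004],0],[1,[-0.024,0,0.004],0],[1,[-0.030,0,0.004],0],[1,[-0.036,0,0.004],0]]'
python3 -m handwheel '[[1,[-0.002,0,0],0],[1,[-0.004,0,0],0],[1,[-0.006,0,0],0],[1,[-0.007,0,0],0],[1,[-0.008,0,0],0]]'
python3 -m handwheel '[[1,[-0.001,0,0],0],[1,[-0.002,0,0],0],[1,[-0.002,0,0],0],[1,[-0.002,0,0],0]]'
```

```text
t: 3.87
eef_pos: [484.5, -107.3, 11.2]
eef_rot: [-0.185, -3.136, -0.0]
force: [-0.8, 0.5, 0.8]
width: -0.0
gripper_force: 0.3
t: 4.28
eef_pos: [491.6, -108.1, 11.2]
eef_rot: [-0.185, -3.136, -0.0]
force: [-0.1, -0.1, -0.8]
width: 0.002
gripper_force: 0.1
t: 4.62
eef_pos: [493.8, -108.4, 11.4]
eef_rot: [0.185, 3.136, -0.0]
force: [-0.5, 0.7, 0.5]
width: -0.002
gripper_force: 0.0
```

```bash
python3 -m handwheel '[[1,[-0.001,0,-0.001],0],[1,[-0.002,0,-0.001],0],[1,[-0.003,0,-0.001],0],[1,[-0.003,0,-0.001],0]]'
python3 -m handwheel '[[1,[-0.001,0,0],0],[1,[-0.002,0,0],0],[1,[-0.003,0,0],0],[1,[-0.003,0,0],0]]'
python3 -c "
from workcell import cams
import cv2,numpy as np
for n in('top','wrist'):
  c=cams.capture(n);np.savez(n+'2.npz',**c)
  im=c['img'][:,:,::-1]
  if n=='top': cv2.imwrite('pics/t2.png',cv2.resize(im[175:255,265:415],None,fx=5.3,fy=5.3,interpolation=cv2.INTER_CUBIC))
"
```

```text
t: 4.95
eef_pos: [497.0, -108.8, 12.4]
eef_rot: [0.185, 3.136, -0.0]
force: [-0.2, -0.1, 0.1]
width: -0.0
gripper_force: 0.0
t: 5.28
eef_pos: [498.2, -108.8, 11.9]
eef_rot: [-0.185, -3.133, -0.001]
force: [-5.3, 0.7, 4.0]
width: 0.003
gripper_force: 2.5
```

View pics/t2.png

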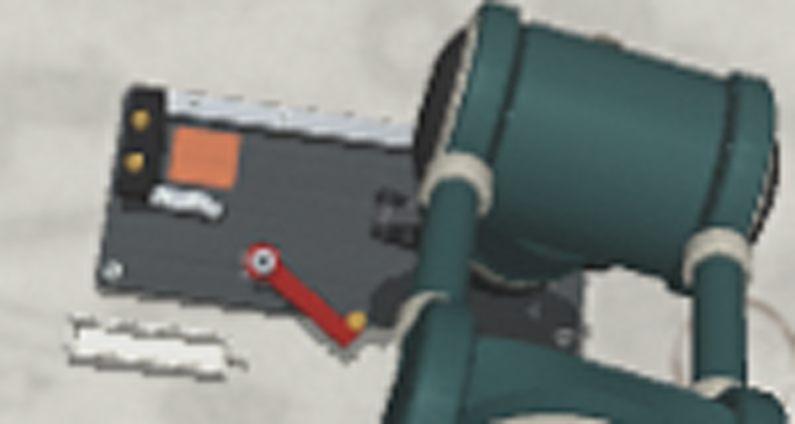

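The picture shows the arm over the nest, with the fingertips hidden and the clamp still open at (262,261)–(350,335). The 5 N contact says the tile is against the rail. Next I back off and go round behind the tile.

```bash
python3 -m handwheel '[[1,[0.006,0,0],0],[1,[0.02,0,-0.001],0],[1,[0.02,-0.018,-0.001],0],[1,[0.02,-0.036,-0.001],0],[1,[0.02,-0.054,-0.001],0],[1,[0.02,-0.054,-0.001],0],[1,[0,-0.054,-0.001],0],[1,[-0.012,-0.054,-0.001],0]]'
python3 -m handwheel '[[1,[-0.014,0,0],0],[1,[-0.014,0,0],0],[1,[-0.014,0,0],0]]'
python3 -c "
from workcell import cams
import cv2,numpy as np
c=cams.capture('wrist');np.savez('w3.npz',**c);cv2.imwrite('pics/w3.png',c['img'][:,:,::-1])
"
```

```text
t: 6.05
eef_pos: [506.5, -164.4, 13.6]
eef_rot: [0.187, 3.134, -0.0]
force: [0.6, -0.8, 0.8]
width: 0.0
gripper_force: 0.0
t: 6.3
eef_pos: [520.1, -165.4, 13.5]
eef_rot: [0.183, 3.135, -0.0]
force: [-0.7, -0.1, 0.4]
width: -0.001
gripper_force: 0.0
```

View pics/w3.png

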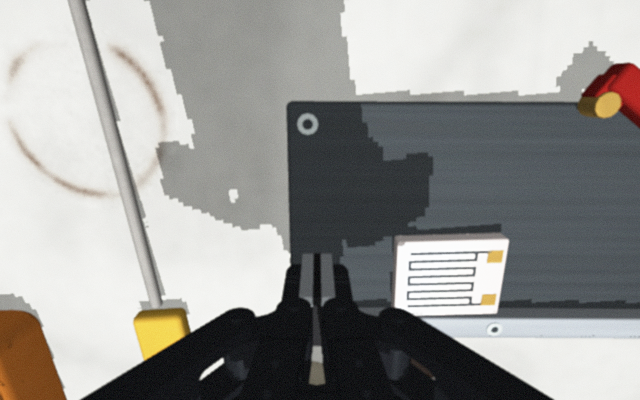

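The tile lies along the rail, with corners at about (398,235), (508,240), (500,316) and (393,314). The fingers stand behind its left end at (318,262). I'll check its angle and gap.

```bash
python3 - <<'E'
import numpy as np
from h import *
c=dict(np.load("w3.npz"));g=c["img"].astype(int)
m=((g.min(2)>200)).astype(np.uint8);m[:225]=0;m[330:]=0;m[:,:380]=0;m[:,520:]=0
m=cv2.morphologyEx(m,cv2.MORPH_CLOSE,np.ones((9,9)))
k=max(cv2.findContours(m,0,1)[0],key=cv2.contourArea);b=cv2.approxPolyDP(k,6,True)[:,0];print(b.tolist())
O=np.array([505.5,-47.5]);a=-.12;M=np.array([[np.cos(a),-np.sin(a)],[np.sin(a),np.cos(a)]])
N=lambda w:((w-O)@M).round(1).tolist()
print(N(ray(c,b,18)));print("rail top inner",N(ray(c,[(420,317),(630,320)],19)),"plate edge",N(ray(c,[(290,101),(575,103)],10)))
E
```

```text
[[508, 241], [399, 245], [395, 306], [425, 314], [441, 329], [519, 329], [519, 320], [496, 319]]
[[10.8, -30.4], [12.9, -79.0], [45.4, -78.3], [49.9, -63.4], [58.7, -54.5], [58.5, -16.2], [53.2, -17.2], [52.7, -28.5]]
rail top inner [[50.9, -66.0], [52.1, 35.4]] plate edge [[-48.8, -127.2], [-48.2, -9.6]]
```

```bash
python3 -m handwheel '[[1,[0.003,0.006,0],0],[1,[0.003,0.012,0],0],[1,[0.003,0.016,0],0],[1,[0.003,0.020,0],0],[1,[0.003,0.025,0],0],[1,[0.003,0.030,0],0],[1,[0.003,0.035,0],0],[1,[0.003,0.040,0],0]]'
python3 -m handwheel '[[1,[0,0.005,0],0],[1,[0,0.010,0],0],[1,[0,0.015,0],0],[1,[0,0.020,0],0],[1,[0,0.025,0],0],[1,[0,0.030,0],0],[1,[0,0.030,0],0],[1,[0,0.030,0],0]]'
python3 -c "
from workcell import cams
import cv2,numpy as np
c=cams.capture('wrist');np.savez('w4.npz',**c);cv2.imwrite('pics/w4.png',c['img'][:,:,::-1])
"
```

```text
t: 7.02
eef_pos: [520.8, -125.3, 13.3]
eef_rot: [-0.185, -3.136, 0.0]
force: [0.1, -0.8, 0.4]
width: -0.003
gripper_force: 0.5
t: 7.68
eef_pos: [524.4, -95.4, 13.2]
eef_rot: [0.184, 3.136, 0.0]
force: [0.3, -0.2, -0.5]
width: 0.002
gripper_force: 0.0
```

View pics/w4.png

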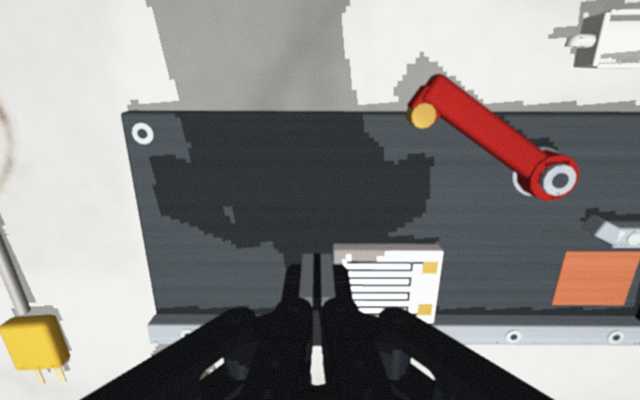

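The tile lies square on the rail, from (333,245) to (443,250), with the fingers pushing its left end. The pocket is ahead with the orange pad at (600,278). I continue.

```bash
python3 -m handwheel '[[1,[0,0.005,0],0],[1,[0,0.010,0],0],[1,[0,0.015,0],0],[1,[0,0.020,0],0],[1,[0,0.025,0],0],[1,[0,0.030,0],0],[1,[0,0.035,0],0],[1,[0,0.040,0],0]]'
python3 -m handwheel '[[1,[0,0.005,0],0],[1,[0,0.010,0],0],[1,[0,0.015,0],0],[1,[0,0.020,0],0],[1,[0,0.025,0],0],[1,[0,0.030,0],0],[1,[0,0.035,0],0],[1,[0,0.040,0],0]]'
python3 -m handwheel '[[1,[0,0.003,0],0],[1,[0,0.006,0],0],[1,[0,0.008,0],0],[1,[0,0.010,0],0],[1,[0,0.010,0],0]]'
python3 -m handwheel '[[1,[0,0.002,0],0],[1,[0,0.004,0],0],[1,[0,0.005,0],0],[1,[0,0.005,0],0]]'
python3 -c "
from workcell import cams
import cv2,numpy as np
c=cams.capture('wrist');np.savez('w5.npz',**c);cv2.imwrite('pics/w5.png',c['img'][:,:,::-1])
"
```

```text
t: 8.4
eef_pos: [529.1, -55.5, 13.3]
eef_rot: [-0.185, -3.136, -0.0]
force: [-0.4, -0.5, -1.2]
width: -0.002
gripper_force: 0.1
t: 9.07
eef_pos: [533.8, -16.0, 13.3]
eef_rot: [-0.185, -3.136, 0.0]
force: [0.7, 0.6, 0.1]
width: 0.002
gripper_force: 0.1
t: 9.48
eef_pos: [535.0, -6.2, 13.3]
eef_rot: [0.185, 3.136, 0.0]
force: [0.3, 0.5, 0.4]
width: -0.0
gripper_force: 0.0
t: 9.82
eef_pos: [535.6, -1.4, 13.3]
eef_rot: [0.185, 3.136, 0.0]
force: [0.0, 0.2, 0.8]
width: 0.002
gripper_force: 0.0
```

View pics/w5.png

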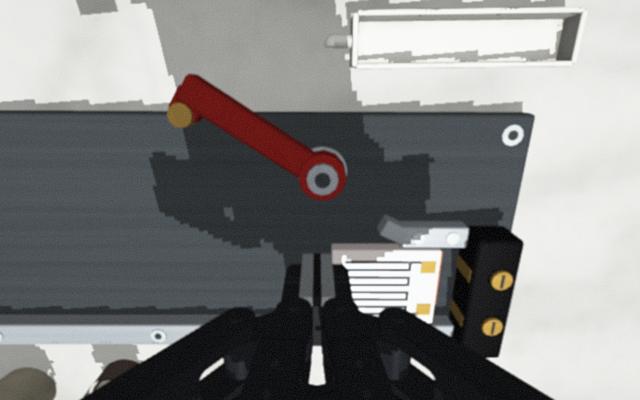

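The tile is in the pocket mouth. Its right end is at (442,250) and the block's foot is at about (457,260), so about 6 mm remain. I push on slowly until there is force.

```bash
python3 -m handwheel '[[1,[0,0.002,0],0],[1,[0,0.004,0],0],[1,[0,0.005,0],0],[1,[0,0.005,0],0]]'
python3 -m handwheel '[[1,[0,0.001,0],0],[1,[0,0.002,0],0],[1,[0,0.002,0],0],[1,[0,0.002,0],0]]'
python3 -m handwheel '[[1,[0,0.001,0],0],[1,[0,0.001,0],0],[1,[0,0.001,0],0]]'
```

```text
t: 10.2
eef_pos: [536.1, 3.7, 13.3]
eef_rot: [-0.185, -3.136, -0.0]
force: [-0.8, 0.9, 0.0]
width: -0.002
gripper_force: 0.0
t: 10.53
eef_pos: [536.4, 5.5, 13.3]
eef_rot: [0.185, 3.136, 0.0]
force: [-0.0, 0.3, -0.1]
width: -0.001
gripper_force: 0.0
t: 10.78
eef_pos: [536.5, 6.5, 13.3]
eef_rot: [0.185, 3.136, 0.0]
force: [0.5, 0.0, -0.0]
width: -0.002
gripper_force: 0.0
```

```bash
python3 -m handwheel '[[1,[0,0.001,0],0],[1,[0,0.001,0],0],[1,[0,0.001,0],0]]'
python3 -m handwheel '[[1,[0,0.001,0],0],[1,[0,0.001,0],0],[1,[0,0.001,0],0]]'
```

```text
t: 11.03
eef_pos: [536.6, 7.5, 13.3]
eef_rot: [-0.185, -3.136, -0.0]
force: [-0.8, 0.5, 0.8]
width: -0.0
gripper_force: 0.0
t: 11.28
eef_pos: [536.7, 8.5, 13.3]
eef_rot: [0.185, 3.136, 0.0]
force: [-0.3, -0.0, 0.7]
width: -0.003
gripper_force: 0.0
```

```bash
python3 -m handwheel '[[1,[0,0.001,0],0],[1,[0,0.001,0],0],[1,[0,0.001,0],0]]'
python3 -m handwheel '[[1,[0,0.001,0],0],[1,[0,0.001,0],0],[1,[0,0.001,0],0]]'
python3 -c "
from workcell import cams
import cv2,numpy as np
c=cams.capture('wrist');np.savez('w6.npz',**c);im=c['img'][:,:,::-1];cv2.imwrite('pics/w6.png',cv2.resize(im[200:350,270:540],None,fx=2.9,fy=2.9,interpolation=cv2.INTER_CUBIC))
"
```

```text
t: 11.53
eef_pos: [536.7, 9.1, 13.3]
eef_rot: [-0.185, -3.136, 0.001]
force: [-0.5, -2.6, 0.1]
width: -0.002
gripper_force: 1.3
t: 11.78
eef_pos: [536.7, 9.2, 13.3]
eef_rot: [-0.184, -3.136, 0.003]
force: [-1.6, -6.4, 0.1]
width: -0.0
gripper_force: 3.3
```

View pics/w6.png

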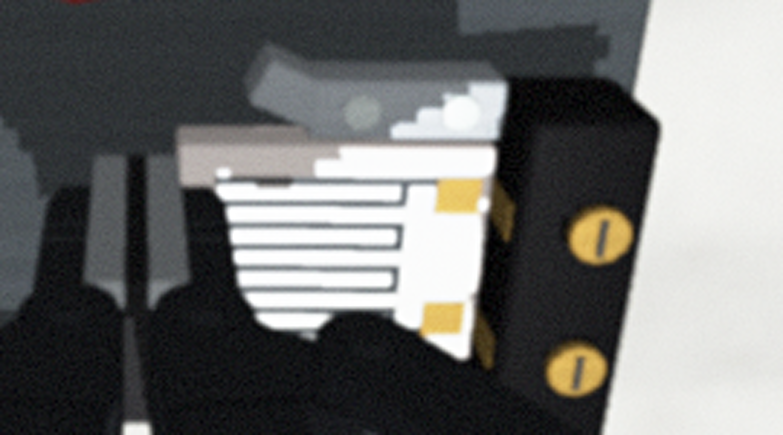

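The tile sits against the contact block: its right end meets the block at (490,180) and its long side lies along the keeper. I back off level, rise, and work out the clamp sweep.

```bash
python3 -m handwheel '[[1,[0,-0.006,0],0],[1,[0,-0.015,0],0],[1,[0,-0.025,0],0],[1,[0,-0.025,-0.010],0],[1,[0,-0.025,-0.040],0],[1,[0,-0.025,-0.060],0],[1,[0,-0.025,-0.060],0]]'
python3 - <<'E'
import numpy as np
from workcell import robot
s=robot.sense();O=np.array([505.5,-47.5]);a=-.12;M=np.array([[np.cos(a),-np.sin(a)],[np.sin(a),np.cos(a)]])
t=(s["eef_pos"][:2]-O)@M;print(t,s["eef_pos"][2],s["q"])
def C(th,cl=0,r=42):
    n=np.array([-np.sin(th),np.cos(th)]);h=11*abs(n[0])+6.5*abs(n[1]);return np.array([-25,50])+r*np.array([np.cos(th),np.sin(th)])-(6+h+cl)*n
p=C(np.radians(-125),5);print("to start, tool mm",(p-t)*[-1,1])
for d in range(-125,8,6): q=C(np.radians(d));print(d,((q-p)*[-1,1]).round(1))
E
```

```text
t: 12.42
eef_pos: [538.1, -15.0, 78.7]
eef_rot: [0.186, 3.127, 0.0]
force: [1.3, -0.4, 0.7]
width: 0.006
gripper_force: 0.0
[28.42371867 36.20690162] 78.7130376573842 [-7.43338426e-02  1.48401300e-01  2.04599158e+00  5.13331561e-04
  9.38107178e-01 -1.52671695e+00]
to start, tool mm [96.95971329 -6.99520273]
-125 [-4.1 -2.9]
-119 [-6.8 -6.8]
-113 [ -9.9 -10.6]
-107 [-13.6 -14. ]
-101 [-17.8 -17. ]
-95 [-22.4 -19.5]
-89 [-27.2 -21.5]
-83 [-31.1 -23.1]
-77 [-35.3 -24.2]
-71 [-39.7 -25. ]
-65 [-44.3 -25.2]
-59 [-49.1 -24.9]
-53 [-53.9 -24. ]
-47 [-58.7 -22.5]
-41 [-63.3 -20.4]
-35 [-67.8 -17.7]
-29 [-72.  -14.5]
-23 [-75.8 -10.6]
-17 [-79.2  -6.2]
-11 [-82.   -1.4]
-5 [-84.2   3.7]
1 [-85.8   8.8]
7 [-86.9  12.2]
```

```bash
python3 -m handwheel '[[1,[0.035,-0.004,0],0],[1,[0.07,-0.007,0],0],[1,[0.093,-0.007,0],0],[1,[0.093,-0.007,0],0],[1,[0.093,-0.007,0],0],[1,[0.093,-0.007,0.02],0],[1,[0.093,-0.007,0.03],0],[1,[0.093,-0.007,0.03],0]]'
python3 -m handwheel '[[1,[0,0,0],0],[1,[0,0,0],0]]'
python3 - <<'E'
import numpy as np
from workcell import robot
s=robot.sense();O=np.array([505.5,-47.5]);a=-.12;M=np.array([[np.cos(a),-np.sin(a)],[np.sin(a),np.cos(a)]])
print((s["eef_pos"][:2]-O)@M,s["eef_pos"],"want -68.5 29.2")
E
```

```text
t: 13.08
eef_pos: [439.8, -10.4, 41.4]
eef_rot: [-0.185, -3.132, -0.0]
force: [-0.8, 0.2, -1.7]
width: 0.001
gripper_force: 0.0
t: 13.25
eef_pos: [441.5, -10.5, 43.5]
eef_rot: [0.185, 3.136, 0.0]
force: [0.5, 0.2, -0.6]
width: -0.002
gripper_force: 0.0
[-67.92533053  29.04863778] [441.5406218  -10.52877031  43.48721553] want -68.5 29.2
```

```bash
python3 -m handwheel '[[1,[0,0,0.012],0],[1,[0,0,0.024],0],[1,[0,0,0.029],0],[1,[0,0,0.029],0],[1,[0,0,0.029],0]]'
python3 -m handwheel '[[1,[-0.004,-0.003,0],0],[1,[-0.007,-0.007,0],0],[1,[-0.010,-0.0105,0],0],[1,[-0.0135,-0.014,0],0],[1,[-0.018,-0.017,0],0],[1,[-0.0225,-0.0195,0],0],[1,[-0.027,-0.0215,0],0],[1,[-0.027,-0.0215,0],0]]'
python3 -c "
from workcell import cams
import cv2,numpy as np
c=cams.capture('wrist');np.savez('w7.npz',**c);cv2.imwrite('pics/w7.png',c['img'][:,:,::-1])
"
```

```text
t: 13.67
eef_pos: [441.1, -10.5, 14.5]
eef_rot: [-0.185, -3.136, -0.0]
force: [0.2, 0.1, -0.1]
width: -0.004
gripper_force: 0.0
t: 14.33
eef_pos: [466.3, -35.8, 14.4]
eef_rot: [0.185, 3.135, -0.001]
force: [0.3, 0.8, -0.2]
width: -0.004
gripper_force: 0.0
```

View pics/w7.png

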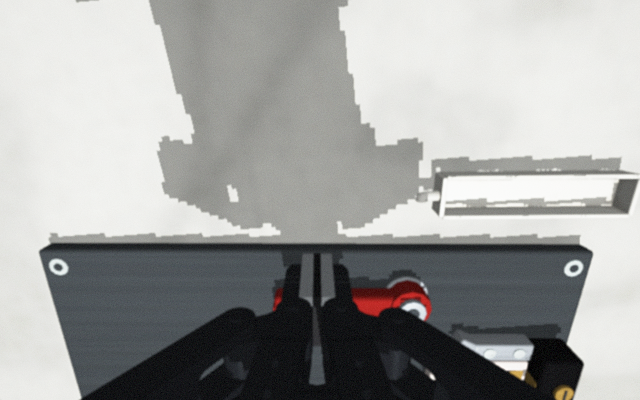

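The arm has swung to about −90° (red bar level, pivot at (415,310)) and the boat is untouched. That was already my eleventh picture, one over the limit of ten, so from here I use numbers only.

```bash
python3 -m handwheel '[[1,[-0.004,-0.0015,0],0],[1,[-0.008,-0.0027,0],0],[1,[-0.0125,-0.0035,0],0],[1,[-0.017,-0.0037,0],0],[1,[-0.022,-0.0034,0],0],[1,[-0.0267,-0.0025,0],0],[1,[-0.0315,-0.001,0],0],[1,[-0.036,0.001,0],0]]'
python3 -m handwheel '[[1,[-0.0045,0.0027,0],0],[1,[-0.0087,0.006,0],0],[1,[-0.0125,0.010,0],0],[1,[-0.016,0.014,0],0],[1,[-0.0187,0.017,0],0],[1,[-0.021,0.020,0],0],[1,[-0.021,0.020,0],0]]'
python3 - <<'E'
import numpy as np
from workcell import robot,cams
from h import *
O=np.array([505.5,-47.5]);a=-.12;M=np.array([[np.cos(a),-np.sin(a)],[np.sin(a),np.cos(a)]])
print((robot.sense()["eef_pos"][:2]-O)@M)
c=cams.capture("top");np.savez("top3.npz",**c);h=cv2.cvtColor(c["img"],cv2.COLOR_RGB2HSV)
m=((h[...,0]<6)|(h[...,0]>174))&(h[...,1]>150)&(h[...,2]>60);m[:190]=0;m[250:]=0;m[:,:290]=0;m[:,380:]=0
v,u=np.nonzero(m);print(len(u))
if len(u): print(((ray(c,np.c_[u,v],21)-O)@M).round(0)[::8].tolist())
E
```

```text
t: 15.05
eef_pos: [501.5, -38.3, 14.3]
eef_rot: [-0.185, -3.136, 0.0]
force: [-1.9, -0.2, 0.8]
width: -0.002
gripper_force: 1.2
t: 15.63
eef_pos: [525.4, -20.3, 14.6]
eef_rot: [0.184, 3.134, 0.0]
force: [-1.1, -0.4, -0.7]
width: 0.001
gripper_force: 0.1
[16.50971147 29.37803116]
18
[[1.0, 47.0], [-8.0, 45.0], [-14.0, 45.0]]
```

```bash
python3 -m handwheel '[[1,[0,0.002,0],0],[1,[0,0.004,0],0],[1,[0,0.006,0],0],[1,[0,0.006,0],0]]'
python3 -m handwheel '[[1,[0,0.002,0],0],[1,[0,0.002,0],0],[1,[0,0.002,0],0]]'
python3 -m handwheel '[[1,[0,0.001,0],0],[1,[0,0.001,0],0],[1,[0,0.001,0],0]]'
python3 -m handwheel '[[1,[0,0.001,0],0],[1,[0,0.001,0],0],[1,[0,0.001,0],0]]'
```

```text
t: 16.02
eef_pos: [525.4, -14.7, 14.6]
eef_rot: [0.185, 3.135, 0.0]
force: [1.1, -1.1, 0.2]
width: -0.002
gripper_force: 0.7
t: 16.27
eef_pos: [525.5, -12.8, 14.5]
eef_rot: [0.185, 3.135, 0.0]
force: [1.6, -0.8, 1.8]
width: 0.004
gripper_force: 0.9
t: 16.52
eef_pos: [525.6, -11.9, 14.5]
eef_rot: [0.185, 3.135, 0.0]
force: [1.3, -1.4, 1.8]
width: 0.001
gripper_force: 1.3
t: 16.77
eef_pos: [525.6, -10.9, 14.5]
eef_rot: [0.185, 3.136, -0.0]
force: [1.8, -0.8, 2.6]
width: 0.001
gripper_force: 1.5
```

```bash
python3 -m handwheel '[[1,[0,0.001,0],0],[1,[0,0.001,0],0],[1,[0,0.001,0],0]]'
python3 -m handwheel '[[1,[0,0.001,0],0],[1,[0,0.001,0],0],[1,[0,0.001,0],0]]'
python3 -m handwheel '[[1,[0,0.001,0],0],[1,[0,0.001,0],0],[1,[0,0.001,0],0]]'
```

```text
t: 17.02
eef_pos: [525.7, -10.6, 14.5]
eef_rot: [0.184, 3.136, -0.002]
force: [1.1, -6.1, 2.1]
width: -0.0
gripper_force: 3.1
t: 17.27
eef_pos: [525.7, -10.4, 14.5]
eef_rot: [0.183, 3.136, -0.004]
force: [0.2, -8.5, 3.0]
width: -0.003
gripper_force: 5.0
t: 17.52
eef_pos: [525.8, -10.3, 14.5]
eef_rot: [0.182, 3.136, -0.006]
force: [0.5, -12.9, 3.7]
width: -0.004
gripper_force: 7.0
```

Firm contact where it was expected. I back off, rise, and check with the cameras.

```bash
python3 -m handwheel '[[1,[0,-0.005,0],0],[1,[0,-0.012,0],0],[1,[0,-0.020,0],0],[1,[0,-0.022,-0.010],0],[1,[0,-0.022,-0.045],0],[1,[0,-0.022,-0.08],0],[1,[0.03,-0.022,-0.11],0],[1,[0.06,-0.022,-0.12],0]]'
python3 -m handwheel '[[1,[0.03,0,-0.02],0],[1,[0.06,0,-0.04],0],[1,[0.06,0,-0.04],0],[1,[0.06,0,-0.04],0]]'
python3 - <<'E'
import numpy as np
from workcell import robot,cams
from h import *
c=cams.capture("wrist");np.savez("w8.npz",**c);h=cv2.cvtColor(c["img"],cv2.COLOR_RGB2HSV);g=c["img"]
O=np.array([505.5,-47.5]);a=-.12;M=np.array([[np.cos(a),-np.sin(a)],[np.sin(a),np.cos(a)]])
N=lambda p,z:((ray(c,p,z)-O)@M)
V,U=np.mgrid[:400,:640];P=np.c_[U.ravel(),V.ravel()];W=N(P,18).reshape(400,640,2)
roi=(abs(W[...,0]-5)<60)&(abs(W[...,1]-60)<65)
def rep(n,m,z):
    m=cv2.morphologyEx((m&roi).astype(np.uint8),cv2.MORPH_OPEN,np.ones((2,2)))
    for k in cv2.findContours(m,0,1)[0]:
        if cv2.contourArea(k)>15:
            b=cv2.boxPoints(cv2.minAreaRect(k)).astype(float);print(n,cv2.contourArea(k),b.round().tolist(),N(b,z).round(1).tolist())
rep("red",((h[...,0]<6)|(h[...,0]>174))&(h[...,1]>150)&(h[...,2]>60),21)
rep("white",(h[...,1]<40)&(h[...,2]>200),18)
rep("gold",(h[...,0]>12)&(h[...,0]<28)&(h[...,1]>110)&(h[...,2]>120),18)
E
```

```text
t: 18.18
eef_pos: [466.8, -23.4, 139.4]
eef_rot: [0.185, 3.128, -0.001]
force: [0.1, -0.3, 0.3]
width: -0.001
gripper_force: 0.0
t: 18.52
eef_pos: [403.5, -15.8, 175.8]
eef_rot: [0.185, 3.133, -0.001]
force: [0.8, 0.1, 0.2]
width: 0.0
gripper_force: 0.0
red 76.5 [[341.0, 253.0], [359.0, 253.0], [359.0, 265.0], [341.0, 265.0]] [[-32.6, 42.6], [-32.7, 60.2], [-19.4, 60.8], [-19.3, 43.0]]
white 92.5 [[396.0, 306.0], [399.0, 296.0], [411.0, 300.0], [408.0, 310.0]] [[31.3, 102.0], [18.7, 104.6], [23.6, 117.5], [36.2, 115.0]]
white 171.5 [[363.0, 291.0], [410.0, 291.0], [410.0, 312.0], [363.0, 312.0]] [[12.7, 66.7], [12.5, 115.1], [38.4, 117.4], [38.5, 67.9]]
white 108.0 [[377.0, 287.0], [377.0, 281.0], [410.0, 284.0], [410.0, 290.0]] [[7.8, 80.4], [0.5, 80.5], [3.8, 114.4], [11.1, 114.5]]
```

```bash
python3 -m handwheel '[[1,[0,-0.04,0],0],[1,[0,-0.08,0],0],[1,[0,-0.12,0],0],[1,[0,-0.15,0],0],[1,[0,-0.15,0],0],[1,[0,-0.15,0],0]]'
python3 - <<'E'
import numpy as np
from workcell import robot,cams
from h import *
O=np.array([505.5,-47.5]);a=-.12;M=np.array([[np.cos(a),-np.sin(a)],[np.sin(a),np.cos(a)]])
for cam in("top","wrist","side"):
    c=cams.capture(cam);np.savez(cam+"9.npz",**c);h=cv2.cvtColor(c["img"],cv2.COLOR_RGB2HSV)
    V,U=np.mgrid[:400,:640];W=((ray(c,np.c_[U.ravel(),V.ravel()],19)-O)@M).reshape(400,640,2)
    roi=(abs(W[...,0]-5)<60)&(abs(W[...,1]-60)<65)
    for n,m in(("red",((h[...,0]<6)|(h[...,0]>174))&(h[...,1]>150)&(h[...,2]>60)),("white",(h[...,1]<40)&(h[...,2]>190)),("gold",(h[...,0]>12)&(h[...,0]<28)&(h[...,1]>110)&(h[...,2]>120))):
        num,L=cv2.connectedComponents((m&roi).astype(np.uint8))
        for i in range(1,num):
            w=W[L==i]
            if len(w)<6: continue
            mu=w.mean(0);ev,E=np.linalg.eigh(np.cov(w.T));print(cam,n,len(w),"c",mu.round(1),"min",w.min(0).round(1),"max",w.max(0).round(1),"axis deg",np.degrees(np.arctan2(E[1,1],E[0,1])).round(1))
E
```

```text
t: 19.07
eef_pos: [386.0, -166.0, 173.0]
eef_rot: [-0.191, -3.133, -0.002]
force: [0.0, 0.5, 0.0]
width: -0.002
gripper_force: 0.0
top red 66 c [11.3 40.2] min [-16.2  30.3] max [38.3 53.2] axis deg 166.3
top white 261 c [46.1 70.4] min [12.4 -4.8] max [ 64.9 111.7] axis deg 105.9
top white 21 c [ 4.3 95.3] min [ 1.6 79.1] max [  7.  111.7] axis deg 88.1
top gold 9 c [37.3 43.7] min [33.7 39.8] max [40.4 48.5] axis deg 119.5
wrist red 704 c [ 5.6 43. ] min [-33.6  30.1] max [42.1 60.7] axis deg 168.0
wrist white 16 c [ 4.8 94.2] min [ 2.3 92.3] max [ 7.  96.3] axis deg 140.8
wrist white 12 c [  4.8 109.2] min [  3.5 107.4] max [  5.8 111.4] axis deg 90.4
wrist white 562 c [28.5 83.2] min [10.5 65.1] max [ 48.4 113.6] axis deg 164.9
wrist white 12 c [18.9 85.5] min [18.9 79.9] max [18.9 91.1] axis deg 90.0
wrist white 6 c [18.8 95.7] min [18.8 93.2] max [18.8 98.3] axis deg 90.0
wrist white 247 c [ 30.4 101.9] min [18.8 72.7] max [ 42.1 113.7] axis deg 93.6
wrist white 11 c [22.5 79.6] min [22.5 74.5] max [22.5 84.7] axis deg 90.0
wrist white 6 c [38.4 76.9] min [38.4 74.3] max [38.4 79.5] axis deg 90.0
wrist white 8 c [59.6 48.6] min [57.3 47.4] max [61.2 49.9] axis deg -152.9
wrist white 106 c [63.8 66.5] min [62.5 12. ] max [ 65.  116.5] axis deg 89.8
wrist gold 17 c [ 18.6 109.6] min [ 16.4 107.2] max [ 20.  112.3] axis deg 85.4
wrist gold 61 c [38.  46.6] min [33.4 42.1] max [42.1 51.4] axis deg -140.9
wrist gold 19 c [ 41.5 109.4] min [ 39.6 107. ] max [ 43.3 111.7] axis deg 58.2
side red 12 c [14.9 41.3] min [-6.7 35.1] max [33.6 47.1] axis deg 166.2
side white 16 c [40.9 93.1] min [25.3 80.3] max [ 56.5 102.1] axis deg 164.0
side white 7 c [40.6 71.8] min [33.4 67.1] max [48.7 78.2] axis deg 153.2
side white 22 c [15.9 83.6] min [ 3.5 66.5] max [ 29.6 104.4] axis deg 117.0
```

The numbers show the arm resting at about −13° (nose at x 38, y 46), not shut. It was pushed home but came back on release after the 13 N press. The tile is home (y 65–114). I'll push again, gently, and release slowly.

```bash
python3 -m handwheel '[[1,[-0.03,0.0375,0],0],[1,[-0.06,0.075,0],0],[1,[-0.09,0.11,0],0],[1,[-0.126,0.15,0],0],[1,[-0.126,0.15,0],0],[1,[-0.126,0.15,0.04],0],[1,[-0.126,0.15,0.08],0],[1,[-0.126,0.15,0.10],0]]'
python3 -m handwheel '[[1,[0,0,0],0],[1,[0,0,0.01],0],[1,[0,0,0.02],0],[1,[0,0,0.02],0],[1,[0,0,0.02],0]]'
python3 - <<'E'
import numpy as np
from workcell import robot
s=robot.sense();O=np.array([505.5,-47.5]);a=-.12;M=np.array([[np.cos(a),-np.sin(a)],[np.sin(a),np.cos(a)]])
print((s["eef_pos"][:2]-O)@M,s["eef_pos"][2],"want 22 18")
E
```

```text
t: 19.88
eef_pos: [526.6, -27.6, 69.9]
eef_rot: [-0.178, -3.131, -0.001]
force: [-0.8, -0.0, -1.1]
width: 0.003
gripper_force: 0.0
t: 20.3
eef_pos: [529.7, -30.5, 55.0]
eef_rot: [0.185, 3.135, -0.0]
force: [-0.1, 0.6, 0.3]
width: 0.003
gripper_force: 0.0
[21.95963647 19.82032681] 55.04910702677903 want 22 18
```

```bash
python3 -m handwheel '[[1,[0,-0.002,0.015],0],[1,[0,-0.002,0.03],0],[1,[0,-0.002,0.040],0],[1,[0,-0.002,0.040],0],[1,[0,-0.002,0.040],0]]'
python3 -m handwheel '[[1,[0,0.003,0],0],[1,[0,0.006,0],0],[1,[0,0.009,0],0],[1,[0,0.011,0],0],[1,[0,0.013,0],0],[1,[0,0.015,0],0],[1,[0,0.015,0],0],[1,[0,0.015,0],0]]'
python3 -m handwheel '[[1,[0,0.001,0],0],[1,[0,0.002,0],0],[1,[0,0.002,0],0],[1,[0,0.002,0],0]]'
python3 -m handwheel '[[1,[0,0.001,0],0],[1,[0,0.001,0],0],[1,[0,0.001,0],0]]'
python3 -c "
from workcell import cams
import numpy as np
for n in('top','wrist','side'): np.savez(n+'10.npz',**cams.capture(n))
"
```

```text
t: 20.72
eef_pos: [528.8, -32.6, 14.5]
eef_rot: [-0.185, -3.136, -0.0]
force: [-0.1, -0.4, -0.2]
width: 0.001
gripper_force: 0.0
t: 21.38
eef_pos: [530.9, -17.2, 14.5]
eef_rot: [0.185, 3.136, 0.001]
force: [1.5, -0.3, 0.1]
width: -0.0
gripper_force: 0.8
t: 21.72
eef_pos: [531.2, -15.6, 14.5]
eef_rot: [0.185, 3.136, 0.0]
force: [1.0, -1.3, 2.9]
width: -0.002
gripper_force: 1.3
t: 21.97
eef_pos: [531.3, -14.6, 14.5]
eef_rot: [0.185, 3.136, -0.0]
force: [0.8, -2.4, 3.2]
width: 0.007
gripper_force: 1.4
```

```bash
cat > chk.py <<'E'
import sys,numpy as np
from h import *
O=np.array([505.5,-47.5]);a=-.12;M=np.array([[np.cos(a),-np.sin(a)],[np.sin(a),np.cos(a)]])
for cam in sys.argv[1:]:
    c=dict(np.load(cam+".npz"));h=cv2.cvtColor(c["img"],cv2.COLOR_RGB2HSV)
    V,U=np.mgrid[:400,:640];W=((ray(c,np.c_[U.ravel(),V.ravel()],20)-O)@M).reshape(400,640,2)
    roi=(abs(W[...,0]-5)<60)&(abs(W[...,1]-50)<55)
    for n,m in(("red",((h[...,0]<6)|(h[...,0]>174))&(h[...,1]>150)&(h[...,2]>40)),("gold",(h[...,0]>12)&(h[...,0]<28)&(h[...,1]>110)&(h[...,2]>100))):
        num,L=cv2.connectedComponents((m&roi).astype(np.uint8))
        for i in range(1,num):
            w=W[L==i]
            if len(w)<5: continue
            E=np.linalg.eigh(np.cov(w.T))[1];print(cam,n,len(w),"c",w.mean(0).round(1),"min",w.min(0).round(1),"max",w.max(0).round(1),"deg",np.degrees(np.arctan(E[1,1]/E[0,1])).round(1))
E
python3 chk.py top10 wrist10 side10
```

```text
top10 red 21 c [-6.1 48.6] min [-15.1  44.6] max [ 6.  53.2] deg 0.2
wrist10 red 2932 c [-4.7 49.8] min [-34.2  41.4] max [35.  60.7] deg 0.9
wrist10 gold 260 c [36.8 57.9] min [32.2 53.3] max [41.8 62. ] deg 29.8
side10 red 10 c [27.1 48.5] min [17.6 44.7] max [40.1 53.5] deg -4.4
```

```bash
python3 -m handwheel '[[1,[0,0.001,0],0],[1,[0,0.001,0],0],[1,[0,0.001,0],0]]'
python3 -m handwheel '[[1,[0,0.001,0],0],[1,[0,0.001,0],0],[1,[0,0.001,0],0]]'
python3 -c "
from workcell import cams
import numpy as np
for n in('wrist',): np.savez(n+'11.npz',**cams.capture(n))
";python3 chk.py wrist11
```

```text
t: 22.37
eef_pos: [531.4, -13.6, 14.5]
eef_rot: [0.185, 3.136, -0.0]
force: [2.4, -1.0, 3.4]
width: 0.002
gripper_force: 1.7
t: 22.62
eef_pos: [531.4, -12.5, 14.4]
eef_rot: [0.185, 3.136, 0.0]
force: [1.9, -1.8, 3.5]
width: 0.002
gripper_force: 1.9
wrist11 red 2893 c [-5.  50.7] min [-34.4  41.4] max [34.9 60.7] deg 3.1
wrist11 gold 269 c [36.6 60.1] min [31.5 55.4] max [41.6 64.5] deg 28.3
```

```bash
python3 -m handwheel '[[1,[0,0.001,0],0],[1,[0,0.001,0],0],[1,[0,0.001,0],0]]'
python3 -m handwheel '[[1,[0,-0.0005,0],0],[1,[0,-0.001,0],0],[1,[0,-0.0015,0],0],[1,[0,-0.002,0],0],[1,[0,-0.0025,0],0],[1,[0,-0.003,0],0],[1,[0,-0.004,0],0],[1,[0,-0.005,0],0]]'
python3 -c "
from workcell import cams
import numpy as np
for n in('wrist',): np.savez(n+'12.npz',**cams.capture(n))
";python3 chk.py wrist12
```

```text
t: 22.92
eef_pos: [531.5, -11.6, 14.4]
eef_rot: [0.185, 3.136, 0.0]
force: [0.2, -1.0, 4.2]
width: 0.004
gripper_force: 2.3
t: 23.58
eef_pos: [530.3, -16.1, 14.3]
eef_rot: [-0.185, -3.135, -0.001]
force: [-0.8, 1.8, 6.1]
width: 0.003
gripper_force: 3.7
wrist12 red 2930 c [-5.  49.2] min [-34.2  41.1] max [34.1 60.5] deg -0.7
wrist12 gold 225 c [36.6 56.4] min [32.4 52.2] max [41.4 60.5] deg 36.3
```

Backing off drags the arm, and the vertical force of 4–6 N means a wider part of the finger bears on the arm's top. I'll raise the tool a few millimetres to free it, back off and push again.

```bash
python3 -m handwheel '[[1,[0,0,-0.001],0],[1,[0,0,-0.002],0],[1,[0,0,-0.003],0],[1,[0,0,-0.003],0]]'
python3 -m handwheel '[[1,[0,-0.002,0],0],[1,[0,-0.005,0],0],[1,[0,-0.010,0],0],[1,[0,-0.010,0],0]]'
python3 -c "
from workcell import cams
import numpy as np
for n in('wrist',): np.savez(n+'13.npz',**cams.capture(n))
";python3 chk.py wrist13
```

```text
t: 23.97
eef_pos: [529.6, -16.6, 16.6]
eef_rot: [-0.185, -3.134, 0.0]
force: [0.2, -0.2, -0.1]
width: -0.001
gripper_force: 0.0
t: 24.3
eef_pos: [529.3, -27.3, 17.1]
eef_rot: [-0.186, -3.136, 0.001]
force: [-0.5, -0.3, -0.2]
width: -0.003
gripper_force: 0.0
wrist13 red 3842 c [ 3.  47.7] min [-34.1  39.1] max [42.2 60.8] deg -3.6
wrist13 gold 258 c [36.9 55.4] min [31.9 50.9] max [42.2 60.3] deg -61.5
```

```bash
python3 -m handwheel '[[1,[0,0.003,0],0],[1,[0,0.006,0],0],[1,[0,0.009,0],0],[1,[0,0.011,0],0],[1,[0,0.013,0],0],[1,[0,0.013,0],0]]'
python3 -m handwheel '[[1,[0,0.001,0],0],[1,[0,0.002,0],0],[1,[0,0.002,0],0]]'
python3 -m handwheel '[[1,[0,0.001,0],0],[1,[0,0.002,0],0],[1,[0,0.002,0],0]]'
python3 -c "
from workcell import cams
import numpy as np
for n in('wrist',): np.savez(n+'14.npz',**cams.capture(n))
";python3 chk.py wrist14
```

```text
t: 24.85
eef_pos: [531.4, -13.2, 17.4]
eef_rot: [0.184, 3.136, -0.0]
force: [-0.1, -0.6, -0.1]
width: -0.002
gripper_force: 0.1
t: 25.1
eef_pos: [531.5, -11.5, 17.4]
eef_rot: [0.185, 3.136, 0.0]
force: [-0.3, 0.0, -0.6]
width: -0.003
gripper_force: 0.3
t: 25.35
eef_pos: [531.5, -11.1, 17.4]
eef_rot: [0.183, 3.136, -0.004]
force: [0.6, -7.5, 0.6]
width: -0.001
gripper_force: 3.7
wrist14 red 2787 c [-4.8 51.2] min [-34.2  41.2] max [35.2 60.9] deg 4.2
wrist14 gold 273 c [36.6 61. ] min [31.2 56.3] max [42.  65.1] deg 9.2
```

Firm 7.5 N with no vertical force, and the nose is at y 61. I release slowly and check.

```bash
python3 -m handwheel '[[1,[0,-0.001,0],0],[1,[0,-0.002,0],0],[1,[0,-0.004,0],0],[1,[0,-0.007,0],0],[1,[0,-0.012,0],0],[1,[0,-0.018,0],0],[1,[0,-0.018,0],0]]'
python3 -m handwheel '[[1,[0,0,-0.02],0],[1,[0,0,-0.05],0],[1,[0,0,-0.08],0],[1,[0.03,-0.03,-0.11],0],[1,[0.06,-0.06,-0.14],0],[1,[0.09,-0.09,-0.16],0],[1,[0.12,-0.12,-0.16],0],[1,[0.12,-0.14,-0.16],0]]'
python3 -m handwheel '[[1,[0,0,0],0],[1,[0,0,0],0],[1,[0,0,0],0]]'
python3 -c "
from workcell import cams
import numpy as np
for n in('wrist','top'): np.savez(n+'15.npz',**cams.capture(n))
";python3 chk.py wrist15 top15
python3 - <<'E'
import numpy as np
from h import *
O=np.array([505.5,-47.5]);a=-.12;M=np.array([[np.cos(a),-np.sin(a)],[np.sin(a),np.cos(a)]])
c=dict(np.load("wrist15.npz"));h=cv2.cvtColor(c["img"],cv2.COLOR_RGB2HSV)
V,U=np.mgrid[:400,:640];W=((ray(c,np.c_[U.ravel(),V.ravel()],18)-O)@M).reshape(400,640,2)
m=(W[...,0]>9)&(W[...,0]<49.5)&(W[...,1]>58)&(W[...,1]<118)&(h[...,1]<45)&(h[...,2]>150)
m=cv2.morphologyEx(m.astype(np.uint8),cv2.MORPH_CLOSE,np.ones((5,5)));k=max(cv2.findContours(m,0,1)[0],key=cv2.contourArea)
r=cv2.boxPoints(cv2.minAreaRect(((ray(c,k[:,0].astype(float),18)-O)@M).astype(np.float32)));print("tile",r.round(1).tolist())
d=dict(np.load("top0.npz"));e=dict(np.load("top15.npz"));print("top diff px right/left of nest",[(abs(d["img"][y0:y1,x0:x1].astype(int)-e["img"][y0:y1,x0:x1]).max(2)>60).sum() for x0,y0,x1,y1 in((140,180,245,250),(270,232,312,250),(345,150,385,196),(392,190,410,275),(415,155,460,220))])
E
```

```text
t: 25.98
eef_pos: [529.2, -28.4, 17.2]
eef_rot: [-0.186, -3.136, 0.0]
force: [0.1, 0.4, -0.2]
width: 0.002
gripper_force: 0.0
t: 26.65
eef_pos: [392.3, -152.3, 179.0]
eef_rot: [0.182, 3.134, -0.0]
force: [1.4, -0.4, -0.7]
width: 0.002
gripper_force: 0.0
t: 26.9
eef_pos: [393.9, -152.5, 177.3]
eef_rot: [0.188, 3.135, 0.001]
force: [0.6, 0.1, 0.1]
width: -0.002
gripper_force: 0.0
wrist15 red 824 c [ 3.9 48.8] min [-36.   38.3] max [41.7 60.8] deg 2.9
wrist15 gold 56 c [36.5 60.4] min [31.8 56.5] max [41.7 64.2] deg -2.6
top15 red 67 c [12.2 49.1] min [-15.1  44. ] max [39.4 54. ] deg -0.9
top15 gold 9 c [36.3 58.4] min [31.5 54.8] max [40.7 61. ] deg 1.9
tile [[9.0, 114.9000015258789], [9.100000381469727, 64.9000015258789], [49.400001525878906, 65.0], [49.400001525878906, 115.0]]
top diff px right/left of nest [np.int64(0), np.int64(0), np.int64(0), np.int64(912), np.int64(0)]
```

```bash
python3 -c "
from workcell import robot
print(robot.hand_in())"
```

```text
the job is handed in; nothing more can be done
None
```

The job is handed in at about 27 s: in the last images the tile is home against the rail and contact block, with the clamp shut on it; the hand-in gave no verdict, the thermocouple could not be re-checked in the last top image (probably hidden by the arm), and I viewed 11 pictures against the limit of 10.

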